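# Set out the inlaid boxes and clamp the blue one for engraving

## Robot

A 7-joint arm with a two-finger parallel gripper is mounted at the origin on the work surface. World frame = base frame: x ahead of the robot, y to its left, z up, the work surface at z = 0. Lengths are in m, angles in rad, forces in N, time in s.
With the tool pointing down it reaches from about 0.4 to 0.9 m from the base axis. Payload 5.5 kg.
Tool frame: the origin (TCP) lies on the front face of the gripper's body, between the roots of the fingers; the fingertips stand 73 mm ahead of it and the grasp point (between the pads) lies 54 mm ahead of it; z points along the fingers, y is the line along which they close (so a half turn about z gives the same grasp; the last joint's range is limited). The gripper opens to 85 mm and grips with 20 to 120 N. Pads are 22 mm wide; open, the fingers measure 114 mm over their backs; the gripper's body (76 mm by 85 mm) begins 54 mm behind the grasp point. The pads swing forward as they close: fully open they stand 13 mm farther back than shut.
Start: joints at [1.457, 0.501, -0.427, 1.55, 0.221, 1.138, -0.21], TCP at [0.239, -0.604, 0.304] pointing down, gripper open.
Joint ranges: [-2.88, 2.88], [-0.31, 2.03], [-1.54, 1.56], [0.2, 2.42], [-1.41, 4.55], [0.19, 2.02], [-2.57, 2.57]. Speed limits (rad/s): [2.57, 2.57, 3.14, 3.14, 3.14, 3.14, 3.14].

## Interface

Orientations are given as [roll, pitch, yaw] about the fixed x, y, z axes, in that order (R = Rz(yaw) Ry(pitch) Rx(roll)).
In Python, from station import ctrl gives the robot as it stands. Calls block until the motion is done:
- ctrl.reach(position, orientation): joint-space move of the TCP to a pose.
- ctrl.move_straight(position, feed=0.15, rotation=None): straight line of the TCP; rotation=None keeps the orientation; feed is the mean speed in m/s.
- ctrl.move_joints(angles): joint-space move.
- ctrl.open() and ctrl.gripper_close(force=None): open the fingers fully, or close them until they stop; force is the grip in N (None keeps the last).
- ctrl.wait(seconds).
- ctrl.solve_ik(position, orientation): joint angles nearest the present ones, or None.
- ctrl.read_camera(name): name is "side" or "top" or "wrist"; returns the picture (480x640x3 uint8, red, green, blue); there is no depth.
- ctrl.camera_params(name): a dict with "fx", "fy", "cx", "cy" (pixels), "rvec" (rotation vector, rad) and "tvec" (3), from world to camera coordinates, as OpenCV has them; the wrist camera has in their place "hand_eye" (4x4, takes a point from camera to tool coordinates, whose origin is the TCP and whose axes are the flange's). Camera axes: x right, y down, z forward; pixel columns grow to the right and rows downward; lengths in m; the calibration is good to about 2 mm. A picture is of the moment at which its call begins: read the wrist's pose just before it. camera_params takes no time and is no camera call.
A pose or a line that the arm cannot do raises ctrl.PlanningError and nothing moves.
- ctrl.hand_in(): hands the job in; it is judged then, once.
Trained networks look in the newest picture that a camera, given by its name, has taken for a name from the list of things; names that differ only in an ending like _2 or _b are one class to them, and where a whole thing is asked for, a point or a joint stands for the part that bears it (a point fixed in the world has none). Each returns a list of dicts, best first, with "confidence" (0 to 1); they miss things now and then, are a little off and sometimes report something else, mostly with a low value. They report only what shows in the picture. A call takes as long as a camera call. They do not tell look-alikes from the thing itself.
- ctrl.cut_out(camera, label): "pixels" (480x640 bool, what is visible of it) and "uv" ([column, row] in pixels, amid what is visible of it).
- ctrl.pinpoint(camera, label): "uv" ([column, row] in pixels: a listed point, or the origin of a listed thing).
Readings, each from a call of its own:
- ctrl.current_time(): time.
- ctrl.current_q(): joint angles.
- ctrl.current_dq(): joint speeds.
- ctrl.current_tau(): joint torques, N m.
- ctrl.current_tool_pos(): TCP position.
- ctrl.current_ee_rot(): TCP orientation.
- ctrl.current_force(): force on the tool from outside, world axes, zero at the start.
- ctrl.current_torque(): the same for the moment, N m.
- ctrl.current_gripper_width(): opening from 0.0 (shut) to 1.0 (fully open).
- ctrl.current_grasp_force(): force on a finger pad.
Only numpy, scipy, OpenCV 4.12 (cv2) and the standard library are available. Lean on these libraries where they do the work, as an engineer would, in place of code of your own. Each camera call takes 0.05 s, during which the arm holds its last target. There are 200 camera calls.

## Task

Get the stall's little inlaid boxes ready: every box must end up with its starred medallion on top, so turn over those that lie upside down. Pull the bench clamp's jaw well open, lay the blue box flat on the clamp bed lengthways between the jaws, then slide the jaw shut by its red post until it bears firmly on the box, and leave it shut. Lay all the black boxes there are, medallion up, flat in the display tray, and leave the other things on the table as they are.

Things in the scene. Friction and masses are not known exactly. Their poses are not given: they have to be found in the camera images.
- blue_box_center (a point): blue box: closed rigid box 50 (its x) x 38 (its y) x 26 mm (its z), 80 g or so; the point is its centre, z points out of the lid, which bears a brass medallion with a red star inside a white inlaid border; the opposite face is a plain cork pad; a brass seam runs round the sides 4 mm nearer the lid. Lies upside down at the start (z down, cork pad on top). It goes in the clamp.
- black_box1_center (a point): black box, may be absent: closed rigid box 50 (its x) x 38 (its y) x 26 mm (its z), 80 g or so; the point is its centre, z points out of the lid, which bears a brass medallion with a red star inside a white inlaid border; the opposite face is a plain cork pad; a brass seam runs round the sides 4 mm nearer the lid. Lies upside down at the start.
- black_box2_center (a point): black box, may be absent: closed rigid box 50 (its x) x 38 (its y) x 26 mm (its z), 80 g or so; the point is its centre, z points out of the lid, which bears a brass medallion with a red star inside a white inlaid border; the opposite face is a plain cork pad; a brass seam runs round the sides 4 mm nearer the lid. Lies right way up at the start.
- black_box3_center (a point): black box, may be absent: closed rigid box 50 (its x) x 38 (its y) x 26 mm (its z), 80 g or so; the point is its centre, z points out of the lid, which bears a brass medallion with a red star inside a white inlaid border; the opposite face is a plain cork pad; a brass seam runs round the sides 4 mm nearer the lid. Lies right way up at the start.
- clamp_seat (a point): fixed bench clamp (its place and yaw vary): point on top of the wooden bed (bed top 12 mm above the table, 80 mm wide along x, 170 mm long along y), in the middle of the face of the fixed jaw. Its y axis points from the fixed jaw towards the sliding jaw, along the slide; z up. The fixed jaw lies at y below 0 (25 mm thick, 50 mm wide, 22 mm above the bed). The bed reaches from y = -25 mm to y = +145 mm.
- jaw (a joint): sliding jaw of the clamp: the clear gap between the two jaw faces in m, 0 shut to 0.090 fully open; it starts nearly shut (0.008 to 0.035). It stays where it is left; about 4 N of sliding friction, so press with 10 N or more in all for a moment to bear firmly on a box. 0.050 when shut on a box laid lengthways.
- jaw_post (a point): red square post on top of the sliding jaw, 16 x 16 mm, to be gripped from above: the point is on its axis, 16 mm below its top (its top is 78 mm above the table, its foot at 33 mm on the steel jaw block, 50 mm wide). The post's axis is 18 mm behind the jaw's face; axes as those of the clamp (y is the opening direction).
- tray_floor (a point): fixed shallow display tray, dark wood rim with grey felt floor, 120 (x) x 215 mm (y) outside, walls 5 mm thick, rim 12 mm above the table; the point is the middle of its inner floor, which is 5 mm above the table. Its place and yaw vary. Room for three boxes side by side along its y.
- vase: bystander: dark metal vase with brass bands, 160 mm tall, 64 mm wide, origin at the middle of its foot. Leave it.
- turtle: bystander: metal turtle figure, 80 mm long, 27 mm tall, origin under its middle. Leave it.
- cuff1: bystander: dark open bracelet lying flat, 61 mm across, 16 mm tall, origin under its centre. Leave it.
- cuff2: bystander: brass open bracelet, 61 mm across, 16 mm tall, origin under its centre. Leave it.
Not all that is in view belongs to the job. Leave any green look-alike of the part that bears black_box3_center alone.

How it is judged:
On the way, in this order (a step that is already met when the one before it is completed fails the run):
1. the clamp jaw is pulled open, more than 60 mm clear (value of joint jaw above 0.06 m), for 0.2 s.
2. the blue box lies flat on the clamp bed, medallion up, lengthways between the jaws (x of blue_box_center in the frame of clamp_seat between -0.012 and 0.012 m and y of blue_box_center in the frame of clamp_seat between 0.02 and 0.065 m and z of blue_box_center in the frame of clamp_seat between 0.009 and 0.017 m and angle between blue_box_center's own z axis and vertical below 0.12 rad and angle between the x axis of blue_box_center and the y axis of clamp_seat, either way round below 0.2 rad), for 0.2 s.
3. the jaw is pressed on the blue box with more than 3 N (all of step 2 and contact force between jaw and blue_box above 3 N), for 0.2 s.
At the end, for the whole second after the job is handed in: Blue box flat (0.12 rad), medallion up, on the clamp bed, within 12 mm of the jaws' middle and 0.2 rad of lengthways, jaw gap under 53 mm; every black box present flat (0.12 rad), medallion up, at rest on the tray floor, centre within 45 mm (x) and 93 mm (y) of the tray's middle (all of step 2 and value of joint jaw below 0.053 m and linear speed of each of blue_box, black_box1, black_box2, black_box3 below 0.02 m/s and x of black_box1_center in the frame of tray_floor between -0.045 and 0.045 m and y of black_box1_center in the frame of tray_floor between -0.093 and 0.093 m and z of black_box1_center in the frame of tray_floor between 0.009 and 0.018 m and angle between each of black_box1_center, black_box2_center, black_box3_center's own z axis and vertical below 0.12 rad and x of black_box2_center in the frame of tray_floor between -0.045 and 0.045 m and y of black_box2_center in the frame of tray_floor between -0.093 and 0.093 m and z of black_box2_center in the frame of tray_floor between 0.009 and 0.018 m and x of black_box3_center in the frame of tray_floor between -0.045 and 0.045 m and y of black_box3_center in the frame of tray_floor between -0.093 and 0.093 m and z of black_box3_center in the frame of tray_floor between 0.009 and 0.018 m); the robot touches nothing.
It fails at once if a bystander (vase, turtle or bracelet) was shoved more than 5 cm or the vase knocked over (distance of any of vase, turtle, cuff1, cuff2 from where it was at the start of the episode above 0.05 m or angle between vase's own z axis and vertical above 0.6 rad).
Of black_box1, black_box2, black_box3 only 2 to 3 are there at a start; the rules pass over those that are not, and their reading is None.
At some moment in a run one of black_box1, black_box2, black_box3 may be knocked a few centimetres aside while the robot is not near it.
Once in a run the grip may slacken for a moment while it holds something.
It also fails if it takes over 210 s, if anything falls off the work surface, if the arm or the gripper's body presses on something with over 40 N, if the wrist force passes 120 N, or if a joint passes its speed limit or range.

## Working session

There is one attempt and no reset: what is moved stays moved. The work goes in short steps, each a Python script; the robot and the scene stay as the last script left them, time stands still between calls to the robot, and variables do not carry over. Pictures are saved under pics/ and viewed, at most 14 in all, crops included, and the job is handed in when it is done.

```bash
mkdir -p pics; ls; python3 - <<'E'
from station import ctrl
import cv2
for n in ("top","side"):
    im=ctrl.read_camera(n); cv2.imwrite(f"pics/{n}0.png",im[:,:,::-1]); print(n,ctrl.camera_params(n))
    for l in ("blue_box_center","black_box1_center","clamp_seat","jaw_post","tray_floor","vase","turtle","cuff1"):
        print(l,[(round(d["confidence"],2),[round(float(x)) for x in d["uv"]]) for d in ctrl.pinpoint(n,l)])
print(ctrl.camera_params("wrist"),ctrl.current_tool_pos(),ctrl.current_ee_rot(),ctrl.current_time())
E
```

```text
pics
top {'fx': 539.4146070206555, 'fy': 539.4146070206555, 'cx': 321.8322803203939, 'cy': 239.4803218140864, 'rvec': array([ 2.17250447, -2.18869349,  0.13875036]), 'tvec': array([-0.04152707,  0.56283909,  1.1713002 ])}
blue_box_center [(0.87, [233, 211])]
black_box1_center []
clamp_seat [(0.7, [490, 268])]
jaw_post [(0.67, [474, 268])]
tray_floor [(0.84, [145, 255]), (0.53, [175, 182])]
vase [(0.69, [401, 152])]
turtle [(0.73, [174, 180])]
cuff1 [(0.74, [223, 335]), (0.56, [304, 151])]
side {'fx': 437.51339965191903, 'fy': 437.51339965191903, 'cx': 318.67536585040864, 'cy': 237.41637323759562, 'rvec': array([ 0.24330222, -2.61695876,  1.56548738]), 'tvec': array([0.54094323, 0.12694423, 0.80001645])}
blue_box_center [(0.65, [259, 312])]
black_box1_center [(0.2, [360, 180])]
clamp_seat [(0.67, [362, 190])]
jaw_post [(0.81, [360, 180])]
tray_floor [(0.79, [282, 411])]
vase [(0.33, [184, 365])]
turtle [(0.58, [186, 362])]
cuff1 [(0.93, [418, 351]), (0.57, [218, 262])]
{'fx': 341.2420590051056, 'fy': 341.2420590051056, 'cx': 317.1349738372746, 'cy': 241.64013974884685, 'hand_eye': array([[-9.86654988e-06, -9.50446503e-01, -3.10888155e-01,
         7.80410840e-02],
       [ 9.99999817e-01, -1.97304805e-04,  5.71463117e-04,
        -1.20412829e-04],
       [-6.04484848e-04, -3.10888092e-01,  9.50446331e-01,
        -6.92858756e-02],
       [ 0.00000000e+00,  0.00000000e+00,  0.00000000e+00,
         1.00000000e+00]])} [ 0.23921817 -0.60437946  0.30390355] [ 3.14156994e+00 -4.20372553e-05  3.76890559e-01] 0.9
```

View pics/top0.png

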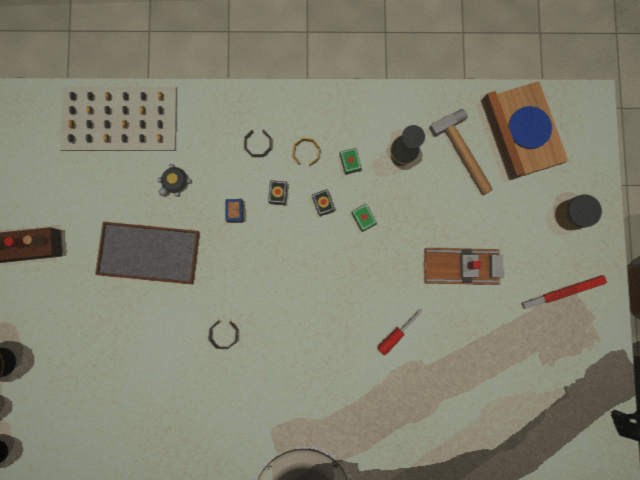

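View pics/side0.png

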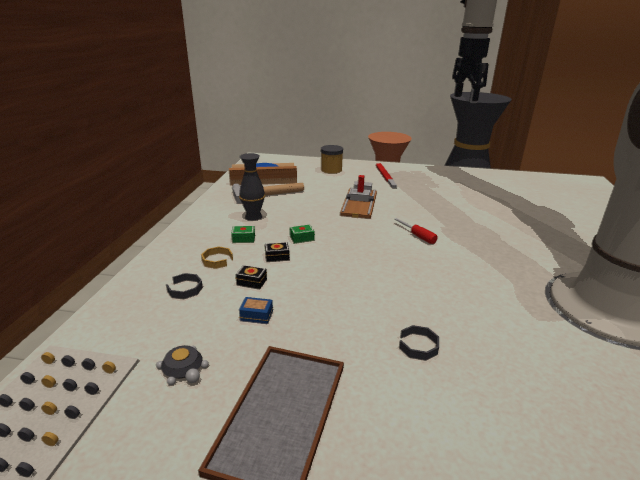

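The top view shows:
- Blue box with its cork pad up at (234,211).
- Black boxes, medallion up, at (278,192) and (323,203). No third black box is visible.
- Green look-alikes at (350,160) and (364,217), to be left alone.
- Clamp at (463,266), with the fixed jaw at (496,266) and the red post at (474,267).
- Tray at (148,253).

The blue notebook disc at (530,127) and the red screwdriver are distractors. My choices are blue at (234,211) and blacks at (278,192) and (323,203).

```bash
cat > h.py <<'E'
from station import ctrl
import cv2, numpy as np
from scipy.spatial.transform import Rotation as Ro
def cam(n):
    """K, R, t (world->camera)"""
    p=ctrl.camera_params(n); K=np.array([[p["fx"],0,p["cx"]],[0,p["fy"],p["cy"]],[0,0,1]])
    if n!="wrist": return K,cv2.Rodrigues(p["rvec"])[0],np.array(p["tvec"])
    T=np.eye(4);T[:3,:3]=Ro.from_euler("xyz",ctrl.current_ee_rot()).as_matrix();T[:3,3]=ctrl.current_tool_pos()
    W=np.linalg.inv(T@p["hand_eye"]); return K,W[:3,:3],W[:3,3]
def back(c,uv,z):
    K,R,t=c; uv=np.atleast_2d(np.asarray(uv,float)); d=(np.linalg.inv(K)@np.c_[uv,np.ones(len(uv))].T).T@R
    o=-R.T@t; return o+d*((z-o[2])/d[:,2])[:,None]
def proj(c,P):
    K,R,t=c; q=(K@(R@np.atleast_2d(P).T+t[:,None])).T; return q[:,:2]/q[:,2:]
def rect(c,mask,z):
    """box outline of mask at height z: centre xy, long side, short side, yaw of the long side"""
    p=cv2.findContours(mask.astype(np.uint8),0,1)[0]; p=max(p,key=cv2.contourArea)[:,0]
    w=back(c,p,z)[:,:2].astype(np.float32)*1000; (x,y),(a,b),th=cv2.minAreaRect(w)
    if a<b: a,b,th=b,a,th+90
    return np.array([x,y])/1000,a,b,(np.radians(th)+np.pi/2)%np.pi-np.pi/2
def grip(p,yaw,tilt=0,back_=0.0):
    """TCP pose that puts the grasp point at p; tool down, its y at yaw+pi/2, tilted about it by tilt (fingers swing to +x of yaw)"""
    R=Ro.from_euler("z",yaw)*Ro.from_euler("y",-tilt)*Ro.from_euler("x",np.pi)
    return np.asarray(p)-R.apply([0,0,0.054+back_]),R.as_euler("xyz")
E
python3 - <<'E'
from h import *
ctrl.read_camera("top"); c=cam("top"); 
for l,z in (("blue_box_center",.026),("black_box1_center",.026),("black_box2_center",.026),("jaw_post",.034),("vase",0),("turtle",.0),("cuff1",0.016),("cuff2",.016)):
    for d in ctrl.cut_out("top",l):
        x=rect(c,d["pixels"],z); print(l,round(d["confidence"],2),np.round(d["uv"]),np.round(x[0],3),np.round(x[1:3]),round(x[3],2))
for uv,z in (((490,268),.012),((474,267),.07),((145,255),.005),((425,248),.012),((425,283),.012),((107,223),.012),((199,232),.012),((192,283),.012),((97,275),.012)): print(uv,np.round(back(c,uv,z),3))
cs=[]
im=cv2.imread("pics/top0.png")
cv2.imwrite("pics/crop1.png",np.hstack([cv2.resize(im[170:240,210:310],(400,280),interpolation=2),cv2.resize(im[230:300,410:510],(400,280),interpolation=2)]))
for p in ([.35,0],[0.55,.3],[.6,.2]):
  for t in (-45,-30,-15,0,45,60,75,90):
    P=grip([p[0]+.1,p[1],.06],0,np.radians(t)); print(p,t,ctrl.solve_ik(*P) is not None,end=";")
E
```

```text
blue_box_center 0.91 [234. 212.] [0.629 0.152] [52. 40.] 0.01
black_box2_center 0.74 [276. 193.] [0.67  0.054] [53. 39.] -0.1
jaw_post 0.83 [466. 266.] [ 0.501 -0.373] [76. 43.] -0.04
jaw_post 0.72 [170. 179.] [0.691 0.289] [74. 60.] -0.69
turtle 0.94 [173. 178.] [0.698 0.297] [75. 63.] -0.65
turtle 0.4 [462. 267.] [ 0.503 -0.369] [180.  82.] 1.54
cuff1 0.55 [304. 140.] [ 0.774 -0.006] [65. 48.] -1.02
cuff1 0.54 [214. 344.] [0.335 0.189] [49. 17.] 0.95
cuff2 0.55 [304. 140.] [ 0.774 -0.006] [65. 48.] -1.02
cuff2 0.54 [214. 344.] [0.335 0.189] [49. 17.] 0.95
(490, 268) [[ 0.497 -0.426  0.012]]
(474, 267) [[ 0.497 -0.372  0.07 ]]
(145, 255) [[0.532 0.351 0.005]]
(425, 248) [[ 0.543 -0.28   0.012]]
(425, 283) [[ 0.464 -0.277  0.012]]
(107, 223) [[0.604 0.436 0.012]]
(199, 232) [[0.583 0.23  0.012]]
(192, 283) [[0.469 0.244 0.012]]
(97, 275) [[0.488 0.454 0.012]]
[0.35, 0] -45 True;[0.35, 0] -30 True;[0.35, 0] -15 True;[0.35, 0] 0 True;[0.35, 0] 45 False;[0.35, 0] 60 False;[0.35, 0] 75 False;[0.35, 0] 90 False;[0.55, 0.3] -45 True;[0.55, 0.3] -30 True;[0.55, 0.3] -15 True;[0.55, 0.3] 0 True;[0.55, 0.3] 45 True;[0.55, 0.3] 60 True;[0.55, 0.3] 75 True;[0.55, 0.3] 90 True;[0.6, 0.2] -45 False;[0.6, 0.2] -30 True;[0.6, 0.2] -15 True;[0.6, 0.2] 0 True;[0.6, 0.2] 45 True;[0.6, 0.2] 60 True;[0.6, 0.2] 75 True;[0.6, 0.2] 90 True;<sys>:0: UserWarning: Gimbal lock detected. Setting third angle to zero since it is not possible to uniquely determine all angles.
```

View pics/crop1.png

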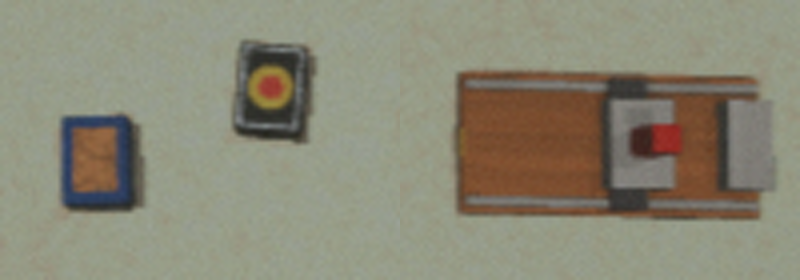

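The close crop confirms the blue box has cork on top, the neighbouring black box is medallion up, and the clamp opens towards +y (image left). Next I look at the clamp with the wrist camera.

```bash
python3 - <<'E'
from h import *
P=grip([.49,-.39,.19],-.04); q=ctrl.solve_ik(*P); print(np.round(q,2))
ctrl.reach(*P); c=cam("wrist"); im=ctrl.read_camera("wrist"); cv2.imwrite("pics/w1.png",im[:,:,::-1])
for l,z in (("jaw_post",.062),("clamp_seat",.012)):
    for d in ctrl.pinpoint("wrist",l): print(l,round(d["confidence"],2),np.round(d["uv"]),np.round(back(c,d["uv"],z),4))
print(ctrl.current_time())
E
```

```text
[ 0.94  0.52 -0.42  1.67  0.24  1.   -1.17]
jaw_post 0.7 [296. 220.] [[ 0.5028 -0.3767  0.062 ]]
2.7667
```

View pics/w1.png

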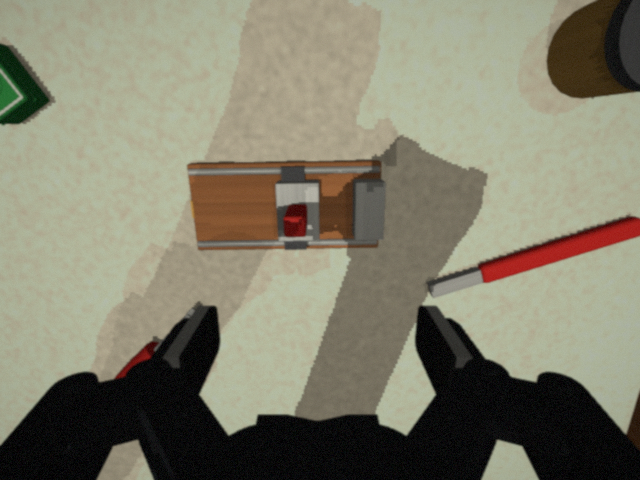

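The wrist view shows the bed corners at (188,163), (198,249), (380,160) and (378,247), the post at (296,220), and the fixed jaw's top edge at about (355,183)-(353,241).

```bash
python3 - <<'E'
from h import *
c=cam("wrist")
for n,uv,z in (("bedL",[(188,163),(198,249)],.012),("bedR(partly)",[(380,160),(378,247)],.012),("fixed face top",[(357,181),(354,240)],.034),("jaw block",[(277,183),(319,181),(318,241),(279,241)],.033),("post",[(296,220)],.062)): print(n,np.round(back(c,uv,z),4).tolist())
E
```

```text
bedL [[0.5446, -0.2836, 0.012], [0.466, -0.2803, 0.012]]
bedR(partly) [[0.5401, -0.4492, 0.012], [0.4607, -0.4485, 0.012]]
fixed face top [[0.5261, -0.4268, 0.034], [0.4757, -0.4239, 0.034]]
jaw block [[0.5272, -0.3615, 0.033], [0.5273, -0.3959, 0.033], [0.4758, -0.3929, 0.033], [0.4773, -0.3593, 0.033]]
post [[0.5027, -0.3772, 0.062]]
```

```bash
cat >> h.py <<'E'
CY=-0.032; SEAT=np.array([.5008,-.426,.012]); CX=np.array([np.cos(CY),np.sin(CY),0]); CYV=np.array([-np.sin(CY),np.cos(CY),0])
def clamp(x,y,z): return SEAT+x*CX+y*CYV+[0,0,z]
E
python3 - <<'E'
from h import *
P=grip(clamp(0,.049,.050),CY)
ctrl.reach(P[0]+[0,0,.06],P[1]); ctrl.move_straight(P[0]); print("F",ctrl.current_force())
ctrl.gripper_close(40); print(ctrl.current_gripper_width(),ctrl.current_grasp_force(),ctrl.current_force())
P=grip(clamp(0,.104,.050),CY); ctrl.move_straight(P[0],feed=.06); ctrl.wait(.2); print(ctrl.current_gripper_width(),ctrl.current_force(),ctrl.current_tool_pos()-P[0])
ctrl.open(); ctrl.move_straight(P[0]+[0,0,.07])
V=grip(clamp(0,.05,.16),CY); ctrl.reach(*V); c=cam("wrist"); im=ctrl.read_camera("wrist"); cv2.imwrite("pics/w2.png",im[:,:,::-1])
for d in ctrl.pinpoint("wrist","jaw_post"): print(d["confidence"],back(c,d["uv"],.062)-SEAT)
print(ctrl.current_time())
E
```

```text
F [-0.61340383  0.49200614 -0.2884497 ]
0.18060680076914004 40.07030725479126 [-1.68870807  1.15666551  4.09579799]
0.18535896598443527 [-2.6274445  -1.93240967  6.64421409] [-7.72215663e-05  9.07304923e-04  3.64846744e-04]
0.83 [[0.00379938 0.10360667 0.05      ]]
7.375
```

View pics/w2.png

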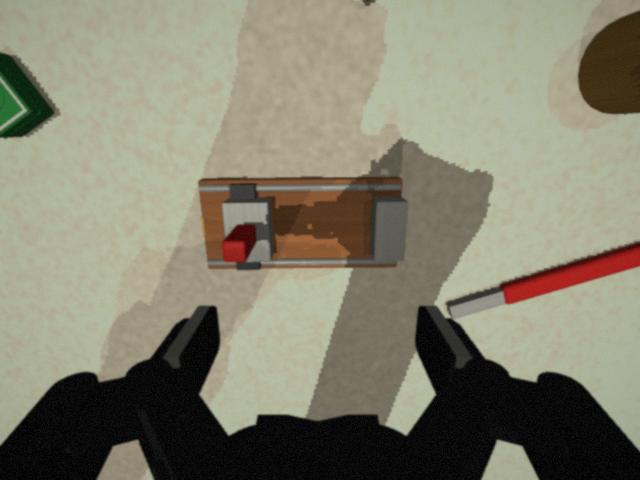

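The jaw is about 85 mm open, with the post at (240,240) and the bed clear. Next I flip the blue box: grip it tilted back 20°, turn it 90°, stand it on end, and tip it over.

```bash
python3 - <<'E'
from h import *
t0,t1=np.radians(-20),np.radians(70)
ctrl.reach(*grip([.58,.15,.2],0)); c=cam("wrist"); im=ctrl.read_camera("wrist"); cv2.imwrite("pics/w3.png",im[:,:,::-1])
d=[x for x in ctrl.cut_out("wrist","blue_box_center")][0]; r=rect(c,d["pixels"],.026); print(d["confidence"],r)
p=r[0]; yaw=r[3]
if abs(yaw)>.3 or np.linalg.norm(p-[.629,.152])>.012 or abs(r[1]-52)>6: raise SystemExit("check")
g=np.array([p[0]+.014*np.cos(yaw),p[1]+.014*np.sin(yaw),.025])
G=grip(g,yaw,t0); 
S=grip([.60-.012,.13,.039+.012],0,t1) # 12 mm above standing
for a in (G,S,(S[0]+[0,0,.1],S[1])): print(np.round(ctrl.solve_ik(*a),2))
up=G[0]-0.08*(np.array([0,0,-1.]))
ctrl.reach(up,G[1]); ctrl.move_straight(G[0],feed=.1); ctrl.gripper_close(50); print("grip",ctrl.current_gripper_width(),ctrl.current_grasp_force())
ctrl.move_straight(G[0]+[0,0,.12]); print(ctrl.current_gripper_width())
ctrl.reach(S[0]+[0,0,.1],S[1]); print(ctrl.current_gripper_width(),ctrl.current_grasp_force())
ctrl.move_straight(S[0],feed=.1)
im=ctrl.read_camera("side"); cv2.imwrite("pics/s3.png",cv2.resize(im[200:400,150:417],(800,600))[:,:,::-1]); print(ctrl.current_time())
E
```

```text
0.88 (array([0.63125885, 0.15017271]), 49.81991195678711, 38.247650146484375, np.float64(0.024941296315135197))
[ 0.08  1.03 -0.57  1.29  0.39  1.29 -2.05]
[-0.56  1.    0.02  2.42  2.63  1.46  1.42]Traceback (most recent call last):
  File "<stdin>", line 10, in <module>
    return _wrapfunc(a, 'round', decimals=decimals, out=out)
    return _wrapit(obj, method, *args, **kwds)
    result = getattr(arr, method)(*args, **kwds)
TypeError: unsupported operand type(s) for *: 'NoneType' and 'float'
```

```bash
python3 - <<'E'
from h import *
for t in (60,70):
 for yaw in (-1,-.5,0,.2,.5,1,1.5):
  for x in (.55,.62,.68,.74):
   for y in (.0,.13):
    a=[ctrl.solve_ik(*grip([x,y,z],yaw,np.radians(t))) for z in (.04,.09,.14)]
    if all(v is not None for v in a): print(t,yaw,x,y,np.round(a[0],1),np.round(a[2],1))
E
```

```text
60 -1 0.55 0.0 [-1.6  1.8  1.3  2.1 -1.2  0.6 -2.4] [-0.1  0.8 -0.6  2.1  1.5  1.5  1.9]
60 -1 0.55 0.13 [-0.3  1.  -0.6  1.9  1.5  1.6  1.8] [-0.2  0.9 -0.9  1.9  1.5  1.8  1.9]
60 -1 0.62 0.0 [-1.5  1.7  1.3  2.  -1.   0.6 -2.5] [-0.2  0.7 -0.4  2.   1.5  1.3  2. ]
60 -1 0.62 0.13 [-0.2  1.1 -0.6  1.8  1.6  1.6  1.9] [-0.1  1.  -0.9  1.8  1.6  1.8  2.1]
60 -1 0.68 0.0 [-0.3  0.9 -0.2  1.8  1.5  1.2  2. ] [-0.2  0.8 -0.4  1.9  1.5  1.3  2.1]
60 -1 0.68 0.13 [-0.4  1.  -0.4  1.7  1.5  1.4  2.1] [-0.2  0.9 -0.6  1.7  1.5  1.6  2.2]
60 -1 0.74 0.0 [-0.3  1.  -0.2  1.7  1.5  1.2  2.1] [-0.1  0.9 -0.4  1.7  1.6  1.3  2.2]
60 -1 0.74 0.13 [-0.3  1.1 -0.4  1.5  1.5  1.4  2.2] [-0.2  1.  -0.6  1.5  1.6  1.6  2.3]
60 -0.5 0.55 0.13 [-1.6  1.2  0.9  2.3  1.8  0.3  1.2] [-1.6  0.9  0.9  2.3  1.5  0.4  1.8]
60 -0.5 0.62 0.0 [-1.2  1.2  0.9  2.3  2.7  0.5  0.6] [-1.3  1.1  1.1  2.4  2.9  0.3  0.5]
60 -0.5 0.62 0.13 [-1.4  1.2  0.9  2.2  1.9  0.3  1.3] [-1.4  0.9  0.9  2.2  1.6  0.3  1.8]
60 -0.5 0.68 0.0 [-1.1  1.2  0.9  2.2  2.6  0.4  0.7] [-1.3  1.1  1.1  2.2  3.   0.3  0.4]
60 -0.5 0.68 0.13 
[... 6384 characters left out ...]
1.9 -1.5  1.7  0.7  1.2 -0.1] [ 1.4  1.7 -1.5  1.7  0.4  1.1 -0.1]
70 1.5 0.55 0.13 [ 1.2  2.  -1.5  1.8  0.9  1.  -0.3] [ 1.2  1.7 -1.5  1.9  0.6  0.9 -0.3]
70 1.5 0.62 0.0 [ 1.2  1.7 -1.3  1.5  0.4  1.1  0.1] [ 1.2  1.6 -1.5  1.6  0.4  1.1 -0. ]
70 1.5 0.62 0.13 [ 1.1  1.7 -1.3  1.6  0.4  0.9  0. ] [ 1.1  1.5 -1.3  1.7  0.2  0.8  0. ]
70 1.5 0.68 0.0 [ 1.1  1.7 -1.3  1.3  0.3  1.1  0.1] [ 1.1  1.6 -1.5  1.4  0.4  1.2 -0. ]
70 1.5 0.68 0.13 [ 1.   1.9 -1.5  1.5  0.6  1.  -0.1] [ 1.   1.5 -1.3  1.5  0.2  0.9  0.1]
70 1.5 0.74 0.0 [ 1.   1.7 -1.4  1.2  0.4  1.2  0.1] [ 1.   1.6 -1.5  1.2  0.4  1.2 -0. ]
70 1.5 0.74 0.13 [ 0.9  1.8 -1.5  1.3  0.6  1.1 -0.1] [ 0.9  1.7 -1.5  1.4  0.5  1.  -0.1]
```

```bash
cat > flip1.py <<'E'
from h import *
t0,t1=np.radians(-28),np.radians(62); Y=1.5; D=np.array([np.cos(Y),np.sin(Y),0])
p,yaw=np.array([.6305,.151]),.02
G=grip([p[0]+.014*np.cos(yaw),p[1]+.014*np.sin(yaw),.027],yaw,t0)
S=grip(np.array([.56,.10,.039+.010])-.014*D,Y,t1)
for a in (G,S,(S[0]+[0,0,.1],S[1])): print(np.round(ctrl.solve_ik(*a),2))
ctrl.reach(G[0]+[0,0,.08],G[1]); ctrl.move_straight(G[0],feed=.1); ctrl.gripper_close(50); print("grip",ctrl.current_gripper_width(),ctrl.current_grasp_force())
ctrl.move_straight(G[0]+[0,0,.12]); print(ctrl.current_gripper_width())
ctrl.reach(S[0]+[0,0,.1],S[1]); print(ctrl.current_gripper_width(),ctrl.current_grasp_force(),np.round(ctrl.current_q(),2))
ctrl.move_straight(S[0],feed=.1)
im=ctrl.read_camera("side"); cv2.imwrite("pics/s3.png",cv2.resize(im[200:400,150:417],(800,600))[:,:,::-1]); print(ctrl.current_time(),ctrl.current_force())
E
python3 flip1.py
```

```text
[ 0.06  1.11 -0.56  1.14  0.35  1.48 -2.01]
[ 1.24  1.74 -1.44  1.81  0.74  0.95 -0.26]
[ 1.21  1.42 -1.38  1.84  0.36  0.87 -0.13]
grip 0.4292353631452464 51.659730076789856
0.4315256212506932
0.4348569270634256 58.3364063501358 [ 1.21  1.41 -1.37  1.84  0.34  0.87 -0.11]
15.3 [-0.30737588  0.42143874  0.72257136]
```

View pics/s3.png

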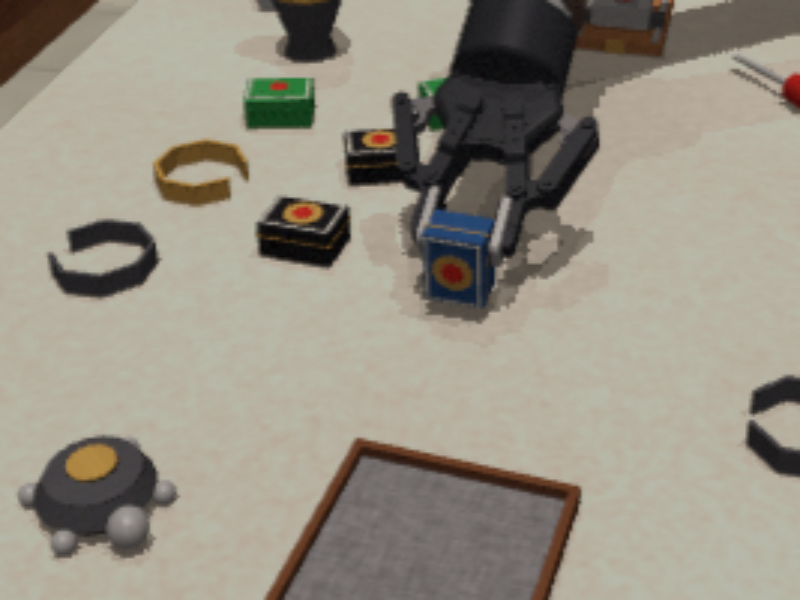

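The blue box is held upright at (460,260) in the crop, with its medallion facing +y. Now I set it down, release it and tip it towards -y.

```bash
python3 - <<'E'
from h import *
Y=1.5;D=np.array([np.cos(Y),np.sin(Y),0]);t1=np.radians(62)
S=grip(np.array([.56,.10,.0395])-.014*D,Y,t1)
ctrl.move_straight(S[0],feed=.04); print(ctrl.current_force()); ctrl.open()
R=Ro.from_euler("xyz",S[1]); ctrl.move_straight(S[0]-R.apply([0,0,.1]),feed=.12)
ctrl.move_straight(S[0]-R.apply([0,0,.1])+[0,0,.1])
im=ctrl.read_camera("side"); cv2.imwrite("pics/s4.png",cv2.resize(im[200:400,150:417],(800,600))[:,:,::-1]); print(ctrl.current_time())
A=[.56,.17,.035+.073]; o=[np.pi,0,0]
ctrl.gripper_close(30)
ctrl.reach([.56,.17,.2],o); ctrl.move_straight(A); 
ctrl.move_straight([.56,.075,.108],feed=.06); print(ctrl.current_force()); ctrl.wait(.3)
ctrl.move_straight([.56,.075,.25]); ctrl.reach([.51,.07,.27],o)
c=cam("wrist"); im=ctrl.read_camera("wrist"); cv2.imwrite("pics/w5.png",im[:,:,::-1])
for d in ctrl.cut_out("wrist","blue_box_center"): print(d["confidence"],rect(c,d["pixels"],.026))
ctrl.open(); print(ctrl.current_time())
E
```

```text
[ 0.49386793  0.22287444 -1.54108548]
18.0833
[-0.78833759 -0.83687554 -0.08387994]
0.61 (array([0.55504913, 0.05618564]), 50.29063034057617, 38.52289581298828, np.float64(1.4801267437962222))
25.6667
```

View pics/w5.png

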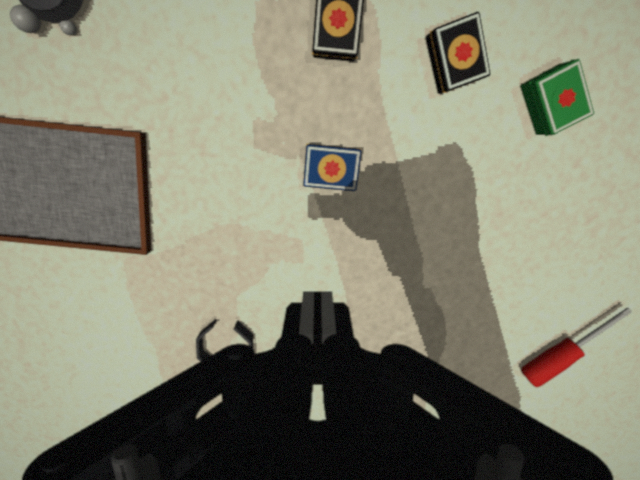

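The wrist view shows the blue box flat with its medallion up at (332,167). The blacks at (338,20) and (465,50) are undisturbed. Next I carry the blue box into the clamp.

```bash
python3 - <<'E'
from h import *
G=grip([.555,.056,.024],1.48); ctrl.reach(G[0]+[0,0,.08],G[1]); ctrl.move_straight(G[0],feed=.1); ctrl.gripper_close(50); print(ctrl.current_gripper_width(),ctrl.current_grasp_force())
ctrl.move_straight(G[0]+[0,0,.13])
P=grip(clamp(0,.031,.0255),CY+np.pi/2); ctrl.reach(P[0]+[0,0,.10],P[1]); print(ctrl.current_gripper_width())
ctrl.move_straight(P[0]+[0,0,.02]); ctrl.move_straight(P[0]-[0,0,.0005],feed=.03); print(ctrl.current_gripper_width(),ctrl.current_force())
ctrl.open(); ctrl.move_straight(P[0]+[0,0,.10])
ctrl.reach(*grip(clamp(0,.05,.16),CY)); c=cam("wrist"); im=ctrl.read_camera("wrist"); cv2.imwrite("pics/w6.png",im[:,:,::-1])
for d in ctrl.cut_out("wrist","blue_box_center"):
    r=rect(c,d["pixels"],.038); v=np.r_[r[0],.012]-SEAT; print(d["confidence"],v@CX,v@CYV,r[1:])
print(ctrl.current_time())
E
```

```text
0.4288211859100263 51.44248366355896
0.43375669998305166
0.4315792154461391 [-0.17888251  0.07893597 -0.92853285]
0.81 0.001898081124869179 0.031142895176727126 (49.68406677246094, 42.464962005615234, np.float64(1.5326398862767863))
35.25
```

View pics/w6.png

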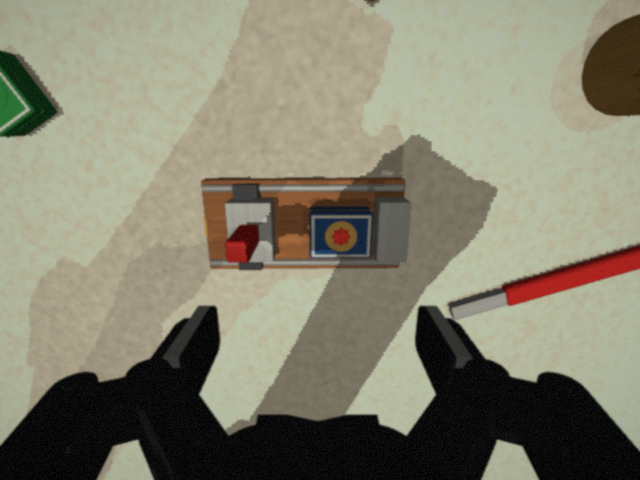

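The box lies in the bed at (340,236), medallion up and square. Next I close the jaw.

```bash
python3 - <<'E'
from h import *
P=lambda y,z=.053: grip(clamp(0,y,z),CY)
a=P(.1035); ctrl.reach(a[0]+[0,0,.05],a[1]); ctrl.move_straight(a[0]); ctrl.gripper_close(60); ctrl.wait(.1); print(ctrl.current_gripper_width())
f0=ctrl.current_force(); print(f0)
ctrl.move_straight(P(.071)[0],feed=.05); ctrl.wait(.2); print("at .071",ctrl.current_force())
y=.071
while y>.056:
    y-=.001; ctrl.move_straight(P(y)[0],feed=.03); ctrl.wait(.15); f=(ctrl.current_force()-f0)@CYV; print(round(y,3),round(f,1),round((ctrl.current_tool_pos()-P(y)[0])@CYV,4))
    if f>22: break
ctrl.wait(.5); print(ctrl.current_force(),ctrl.current_gripper_width())
yp=(ctrl.current_tool_pos()-SEAT)@CYV; print("post y",yp)
ctrl.open(); ctrl.move_straight(clamp(0,yp,.053+.054+.08)); print(ctrl.current_time())
E
```

```text
0.17093071017461964
[-2.09021209  2.19749394  5.12832223]
at .071 [-0.36683226  1.8480661   5.8807889 ]
0.07 1.9 0.001
0.069 2.0 0.0013
0.068 3.8 0.002
0.067 6.0 0.0029
0.066 7.1 0.0038
0.065 8.9 0.0047
0.064 11.7 0.0056
0.063 14.0 0.0065
0.062 16.1 0.0074
0.061 17.9 0.0083
0.06 20.0 0.0093
0.059 22.6 0.0101
[-6.61182146 25.20151493 22.20063097] 0.177180598717353
post y 0.06911150294279372
44.5583
```

The jaw bears on the box, with the gap about 50 mm and the press over 20 N. Next come the black boxes.

```bash
python3 - <<'E'
from h import *
ctrl.reach(*grip([.55,0.0,.30],0)); c=cam("wrist"); im=ctrl.read_camera("wrist"); cv2.imwrite("pics/w7.png",im[:,:,::-1])
for l in ("black_box2_center","black_box1_center"):
  for d in ctrl.cut_out("wrist",l): r=rect(c,d["pixels"],.026); print(l,round(d["confidence"],2),np.round(d["uv"]),np.round(r[0],3),np.round(r[1:],2))
ctrl.reach(*grip([.47,.30,.28],0)); c=cam("wrist"); im=ctrl.read_camera("wrist"); cv2.imwrite("pics/w8.png",im[:,:,::-1])
for d in ctrl.pinpoint("wrist","tray_floor"): print("tray",d["confidence"],back(c,d["uv"],.005))
# rim outline by colour: brown dark wood
m=cv2.inRange(cv2.cvtColor(im,cv2.COLOR_RGB2HSV),(0,70,20),(18,255,160)); m=cv2.morphologyEx(m,cv2.MORPH_OPEN,np.ones((3,3))); print(rect(c,m,.012))
print(ctrl.current_time())
E
python3 -c "
import cv2,numpy as np
a=[cv2.resize(cv2.imread(f'pics/w{i}.png'),(400,300)) for i in (7,8)];t=cv2.resize(cv2.imread('pics/top0.png'),(400,300))
cv2.imwrite('pics/c9.png',np.hstack(a))"
```

```text
black_box2_center 0.64 [265.  86.] [0.671 0.051] [50.35 39.71 -0.08]
tray 0.65 [[0.53675763 0.34377233 0.005     ]]
(array([0.53660406, 0.3442049 ]), 214.66937255859375, 120.22650146484375, np.float64(1.4653793561018542))
47.45
```

View pics/c9.png

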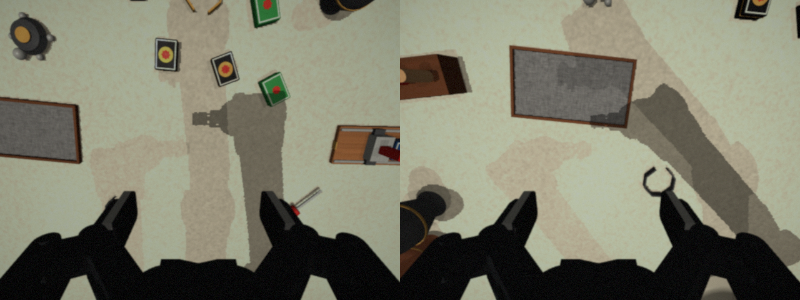

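The left half shows blacks at (167,55) and (225,68). The right half shows the tray, whose outline measures 215 x 120 mm with its centre at (0.537, 0.344). I place the first black box, then look at the second from close by.

```bash
cat >> h.py <<'E'
TY=-0.105; TC=np.array([.5366,.344,.005])
def tray(y,z): return TC+y*np.array([-np.sin(TY),np.cos(TY),0])+[0,0,z]
def place(p,yaw,ty):
    G=grip([p[0],p[1],.025],yaw); ctrl.reach(G[0]+[0,0,.08],G[1]); ctrl.move_straight(G[0],feed=.1); ctrl.gripper_close(50); print("grip",ctrl.current_gripper_width(),ctrl.current_grasp_force())
    ctrl.move_straight(G[0]+[0,0,.12]); w=ctrl.current_gripper_width(); print("lift",w)
    if w<.35: raise SystemExit("lost")
    P=grip(tray(ty,.0265),TY); ctrl.reach(P[0]+[0,0,.10],P[1]); print("over",ctrl.current_gripper_width())
    ctrl.move_straight(P[0]+[0,0,.02]); ctrl.move_straight(P[0]-[0,0,.0015],feed=.03); print("down",ctrl.current_gripper_width(),ctrl.current_force())
    ctrl.open(); ctrl.move_straight(P[0]+[0,0,.12])
E
python3 - <<'E'
from h import *
ctrl.reach(*grip([.61,.05,.2],0)); c=cam("wrist"); ctrl.read_camera("wrist")
d=min(ctrl.cut_out("wrist","black_box2_center"),key=lambda d:np.linalg.norm(rect(c,d["pixels"],.026)[0]-[.671,.051]))
r=rect(c,d["pixels"],.026); print(d["confidence"],r)
if abs(r[1]-51)>4 or abs(r[2]-39)>4 or np.linalg.norm(r[0]-[.671,.051])>.05: raise SystemExit("check")
place(r[0],r[3],.05)
ctrl.reach(*grip([.58,-.04,.24],0)); c=cam("wrist"); im=ctrl.read_camera("wrist"); cv2.imwrite("pics/w10.png",im[:,:,::-1])
for d in ctrl.cut_out("wrist","black_box2_center"): r=rect(c,d["pixels"],.026); print(round(d["confidence"],2),np.round(d["uv"]),np.round(r[0],3),np.round(r[1:],2))
print(ctrl.current_time())
E
```

```text
0.59 (array([0.67152649, 0.05251976]), 49.31903076171875, 38.067901611328125, np.float64(-0.08875570228128815))
grip 0.4309755747415291 52.374465465545654
lift 0.4320935982874047
over 0.42968640973326516
down 0.4309562989309419 [-3.18326305 -2.30812566  9.07062377]
0.17 [584. 272.] [ 0.509 -0.329] [135.36  83.32   1.55]
57.7667
```

View pics/w10.png

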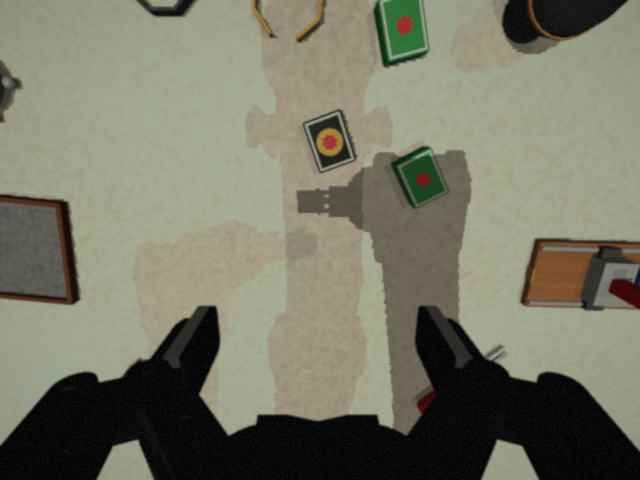

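The network missed it. In the picture, the second black box's lid corners are (304,124), (340,110), (356,158) and (320,171). The green box to the right clears the finger.

```bash
python3 - <<'E'
from h import *
c=cam("wrist"); p=back(c,[(304,124),(340,110),(356,158),(320,171)],.026)[:,:2]; m=p.mean(0); v=(p[1]+p[0]-p[2]-p[3]); yaw=np.arctan2(v[1],v[0])
print(m,np.linalg.norm(v)/2,np.linalg.norm(p[0]+p[3]-p[1]-p[2])/2,yaw)
ctrl.reach(*grip([m[0]-.06,m[1],.2],0)); c=cam("wrist"); ctrl.read_camera("wrist")
for d in ctrl.cut_out("wrist","black_box2_center"):
    r=rect(c,d["pixels"],.026); print(r,d["confidence"])
    if np.linalg.norm(r[0]-m)<.008 and abs(r[1]-50)<4: m,yaw=r[0],r[3]; break
place(m,yaw,-.05)
ctrl.reach(*grip([.47,.30,.28],0)); c=cam("wrist"); im=ctrl.read_camera("wrist"); a=im
im=ctrl.read_camera("top"); cv2.imwrite("pics/f.png",np.hstack([cv2.resize(a,(400,300)),cv2.resize(im,(400,300))])[:,:,::-1]); print(ctrl.current_time())
for d in ctrl.pinpoint("wrist","black_box1_center"): print(d["confidence"],np.round((back(c,d["uv"],.018)-TC)@Ro.from_euler("z",TY).as_matrix(),3))
E
```

```text
[ 0.64812204 -0.05083667] 0.045937257501541054 0.036118134120252166 0.35062541542770237
grip 0.43341065554672353 52.31826066970825
lift 0.42935159077528817
over 0.43291725195449393
down 0.43088149893634764 [-2.9644218  -2.32162422  9.75057508]
66.225
```

View pics/f.png

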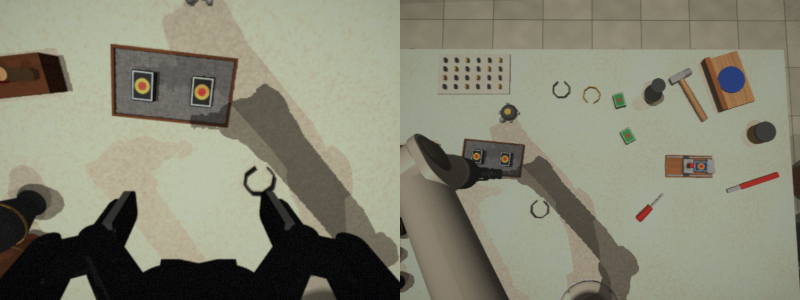

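Both blacks lie flat in the tray with medallions up, at (144,86) and (203,92) on the left. On the right, the clamp at (690,166) is shut on the blue box. The bystanders are in place and no third black box is in view.

```bash
python3 -c "
from station import ctrl
print(ctrl.hand_in())"
```

```text
the job is handed in; nothing more can be done
None
```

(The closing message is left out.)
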